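Index the small rotary table to the marked hole

TASK

The small rotary table on the desk is locked by its sprung indexing plunger. Press the plunger in with the fingertips and swing the table round by it to the next hole, on the side where the tall pointed pin stands on the rim (not the side of the low round screw), then let go so that the plunger springs fully up and locks there. Do not pinch or lift anything, and leave the parts standing on the table and the things around it undisturbed.

Things in the scene. Friction and masses are not known exactly. Their poses are not given: they have to be found in the camera images.
- index_base: The fixed round grey base of the rotary table, 260 mm in diameter, bolted to the desk; origin on the table's axis at the desk top, z up. Its upper face is a bare-metal index plate (top at z = 30 mm) with eight square holes, 18 mm wide, on a circle of 80 mm radius, 45 degrees apart, joined by a narrow dark ring slot. The hole beside the plunger's present one, on either hand, is the next hole.
- table_centre (a point): Centre of the table's top face, on the vertical axis of rotation, 42 mm above the desk. The turning steel disc is 100 mm in diameter, its top at this height.
- turntable (a joint): Turn of the table from its starting hole, rad; positive is counterclockwise seen from above. The next hole is at about +0.785 or -0.785. About 0.03 N m of friction; 0.03 rad of play while locked.
- plunger_top (a point): Centre of the plunger head's flat top, a steel disc 49 mm wide, 80 mm from the axis, carried round by the table. At rest 50 mm above the desk, 6 mm below the rim of a dark round guard open at the top (inside 53 mm, outside 62 mm at the rim, 69 mm at the foot). The guard is fixed to the table: shut fingertips enter it, press the head and push the table round.
- plunger (a joint): How far the plunger is pressed straight down, m: 0 up and locked in a hole, stop at 0.011. It must be pressed at least 0.009 to free the table; a spring resists with about 4 N at the start and 8 N fully in. Let go between two holes, it stays about 8 mm down under the plate and springs up when it comes over a hole (within about 2 mm).
- tall_pin: The tall pointed dark steel pin, 36 mm high, 14 mm foot, fixed on the rim of the index plate 122 mm from the table's axis; it stands radially outside the hole to turn to (42 mm from that hole's centre). Origin at its foot, 30 mm above the desk.
- low_screw: A low round dark steel screw head, 7 mm high, 14 mm wide, on the rim 122 mm from the axis, radially outside the neighbouring hole on the other side, which is not to be used. Origin at its foot.
- clevis_a: Dark fork-shaped part, 14x22x30 mm, standing loose on the turning disc; origin at its underside. It rides round with the table.
- bush_a: Turned steel bush, 22 mm across, 18 mm high, standing loose on the turning disc; origin at its underside. It rides round with the table.
- calculator: Desk calculator, 140x92x25 mm, bystander, to be left alone; origin at its underside.
- eraser: Eraser in a sleeve, 20x46x12 mm, bystander; origin at its underside.
- mouse: Black computer mouse, 109x60x41 mm, bystander; origin at its underside.
- ring_gauge: Steel ring gauge, 49 mm across, 15 mm high, bystander; origin at its underside.

How it is judged:
By the outcome, as a careful person would: the job done as asked, in the order asked, and still so for the second after the job is handed in, with the robot touching nothing.
It also fails if it takes over 32 s, if anything falls off the work surface, if the arm or the gripper's body presses on something with over 40 N, if the wrist force passes 120 N, or if a joint passes its speed limit or range.

ROBOT

A 6-joint arm with a two-finger parallel gripper is mounted at the origin on a cart in front of the work surface, level with it; the furniture and walls round the work are solid. World frame = base frame: x ahead of the robot, y to its left, z up, the work surface at z = 0. Lengths are in m, angles in degrees, forces in N, time in s.
With the tool pointing down it reaches from about 0.4 to 0.825 m from the base axis. Payload 7 kg.
Tool frame: the origin (TCP) lies between the finger pads; the fingertips stand 22 mm ahead of it and the grasp point (between the pads) lies 3 mm ahead of it; z points along the fingers, y is the line along which they close (so a half turn about z gives the same grasp; the last joint's range is limited). The gripper opens to 88 mm and grips with 3 to 60 N. Pads are 19 mm wide; open, the fingers measure 130 mm over their backs; the gripper's body (78 mm by 193 mm) begins 47 mm behind the grasp point.
Start: joints at [79.819, 20.546, 0.682, 0, -70.136, -16.507], TCP at [0.303, 0.603, 0.249] pointing down, gripper open.
Joint ranges: [-176.03, 176.03], [-82.01, 121.73], [-58.28, 71.71], [-173.87, 95.51], [-174.79, -0.11], [-173.66, 173.66]. Speed limits (degrees/s): [136.94, 136.94, 172.46, 180, 180, 180].

INTERFACE

Orientations are given as [roll, pitch, yaw] about the fixed x, y, z axes, in that order (R = Rz(yaw) Ry(pitch) Rx(roll)).
In Python, from plant import ctrl gives the robot as it stands.
- The arm moves only by the tool apply_moves, never from a script. Its argument "targets" is a list of rows, each an object with "travel": the shift along the tool's x, y, z in mm, a list of three; "roll": the turn about the tool's z in degrees; "jaw": the finger opening in mm, from 0 to 87.6. In form: [{"travel": [tx, ty, tz], "roll": roll, "jaw": jaw}, ...]. A call has 1 to 10 rows; each row shifts and turns the commanded pose from where the row before left it, along the tool's axes as they then stand; what a row does not reach is not made up. A row lasts 1/10 s, in which the tool goes at most 50 mm and 8.59 degrees, less where a joint would pass 70% of its speed; a pose out of reach is approached as far as the arm can. A call with a gripper value outside its range is refused whole. The fingers move at their own pace and stop on an object; the grip force is fixed at half the most. Time passes only in rows, so rows that do not move let the fingers close. It gives the time, the measured TCP pose, the force, the opening and the grip force at its end, in the units of the state.
- ctrl.get_obs(): the state, without advancing time (a new reading comes with each control period).
- ctrl.snapshot(name): name is "side" or "top"; returns the picture (400x640x3 uint8, red, green, blue); there is no depth.
- ctrl.calibration(name): a dict with "K" (3x3 intrinsics, pixels), "extrinsics" (4x4, takes a point from camera to world coordinates). Camera axes: x right, y down, z forward; pixel columns grow to the right and rows downward; lengths in m; the calibration is good to about 2 mm. A picture is of the moment at which its call begins. calibration takes no time and is no camera call.
- ctrl.close_job(): hands the job in; it is judged then, once.
The state is a dict: "clock": time; "joint_pos": joint angles; "qvel": joint speeds; "tau": joint torques, N m; "tool_pos": TCP position; "orientation": TCP orientation; "force": force on the tool from outside, world axes, zero at the start; "moment": the same for the moment, N m; "opening": finger opening in m; "gripper_force": force on a finger pad.
Only numpy, scipy, OpenCV 4.12 (cv2) and the standard library are available. Lean on these libraries where they do the work, as an engineer would, in place of code of your own. Each camera call takes 0.05 s, during which the arm holds its last target. There are 200 camera calls.

## Working session

There is one attempt and no reset: what is moved stays moved. The work goes in short steps, Python scripts to look and compute and a tool call to move; the robot and the scene stay as the last step left them, time stands still between calls to the robot, and variables do not carry over. Pictures are saved under pics/ and viewed, at most 10 in all, crops included, and the job is handed in when it is done.

Besides the shell and the picture viewer there is one more tool, called after "Emit:" by a JSON object that holds its "api" and its "payload", one argument or row to a line. apply_moves: Moves the arm, as the interface text tells. Its arguments: {"type":"object","properties":{"targets":{"type":"array","items":{"type":"object","properties":{"travel":{"type":"array","items":{"type":"number"}},"roll":{"type":"number"},"jaw":{"type":"number"}}}}},"required":["targets"]}

```bash
mkdir -p pics; python3 - <<'E'
from plant import ctrl
import cv2
for n in("top","side"):
    cv2.imwrite(f"pics/{n}0.png",ctrl.snapshot(n)[:,:,::-1])
    c=ctrl.calibration(n);print(c["K"],c["extrinsics"])
o=ctrl.get_obs();print(o["clock"],o["tool_pos"],o["orientation"],o["opening"])
E
```

```text
[[389.97210031   0.         315.44175833]
 [  0.         389.97210031 205.5613734 ]
 [  0.           0.           1.        ]] [[-0.00970731 -0.99082644  0.13479147  0.39063677]
 [-0.99965814  0.00634323 -0.02536476  0.04299951]
 [ 0.02427706 -0.13499161 -0.99054929  1.06418587]
 [ 0.          0.          0.          1.        ]]
[[502.37545635   0.         329.56450647]
 [  0.         502.37545635 200.7124198 ]
 [  0.           0.           1.        ]] [[-0.95172165  0.23364413 -0.19908875  0.77902862]
 [ 0.3066817   0.69600989 -0.64924308  0.80719114]
 [-0.0131241  -0.67895557 -0.73406205  0.97757296]
 [ 0.          0.          0.          1.        ]]
0.1 [0.30301197 0.60270775 0.24768639] [ 1.79912666e+02 -6.94777340e-03 -2.66956741e+01] 0.08790832344125717
```

View pics/top0.png

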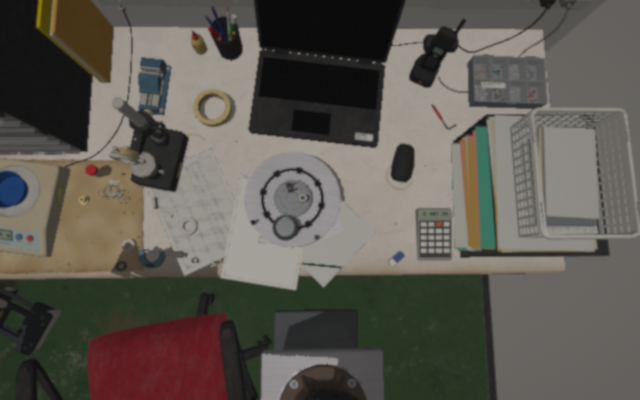

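View pics/side0.png

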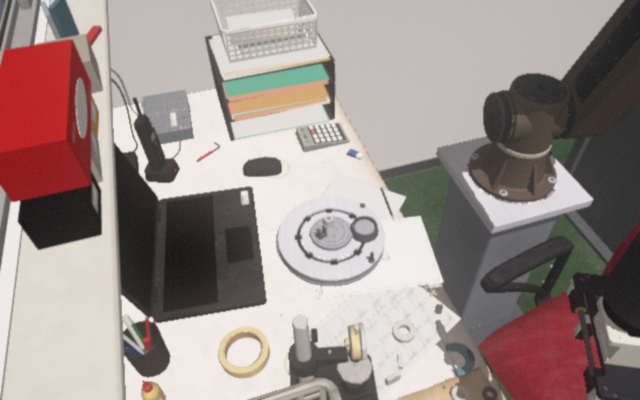

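The top view shows the table centred near (293,198) with the plunger near (285,228). In the side view they are near (331,235) and (364,228). I'll enlarge both.

```bash
python3 - <<'E'
import cv2
a=cv2.imread("pics/top0.png")[145:255,235:355];b=cv2.imread("pics/side0.png")[185:290,270:395]
cv2.imwrite("pics/topc.png",cv2.resize(a,None,fx=5,fy=5,interpolation=cv2.INTER_CUBIC))
cv2.imwrite("pics/sidec.png",cv2.resize(b,None,fx=5,fy=5,interpolation=cv2.INTER_CUBIC))
E
```

```text
(no output)
```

View pics/topc.png

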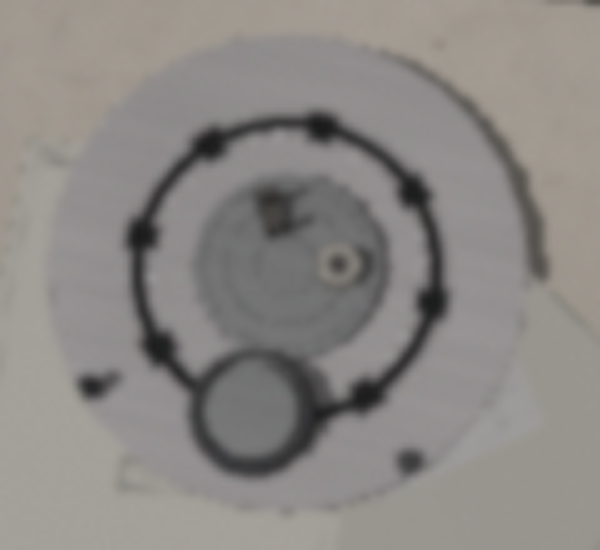

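View pics/sidec.png

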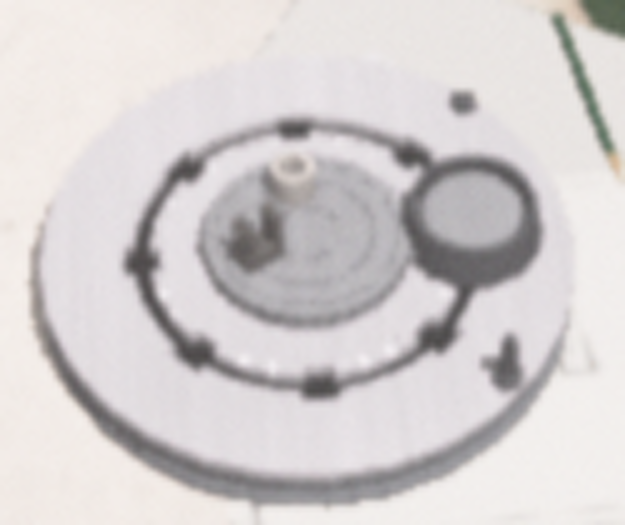

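The tall pin is at crop (92,386) in the top view and (507,375) in the side view. The low screw is at (410,461) top and (461,102) side, so the swing goes towards the image left in the top view (+y).

```bash
cat > h.py <<'E'
import numpy as np
from plant import ctrl
from scipy.optimize import least_squares
def ray(n,uv,z):
    c=ctrl.calibration(n);E=c["extrinsics"];d=E[:3,:3]@np.linalg.solve(c["K"],[*uv,1]);o=E[:3,3]
    return (o+d*(z-o[2])/d[2])
def f(n,o,uv,z): return ray(n,[(uv[0]+.5)/5-.5+o[0],(uv[1]+.5)/5-.5+o[1]],z)[:2]
E
python3 - <<'E'
from h import *
D={"top":((235,145),[(211,144),(321,127),(413,191),(432,301),(366,396),(158,348),(141,236)],(251,411),(92,386),(410,461)),
"side":((270,185),[(295,128),(408,153),(188,167),(141,261),(196,352),(320,385),(437,338)],(472,209),(507,384),(461,104))}
for n,(o,H,p,t,s) in D.items():
    P=np.array([f(n,o,h,.03) for h in H])
    r=least_squares(lambda v:np.hypot(*(P-v).T)-.08,P.mean(0));c=r.x
    a=lambda q:(np.degrees(np.arctan2(*(q-c)[::-1])).round(1),np.hypot(*(q-c)).round(4),q.round(4))
    print(n,c,r.fun.round(4),"holes",[a(q)[0] for q in P]);print([a(f(n,o,q,z)) for q,z in((p,.05),(t,.031),(s,.034))])
E
```

```text
top [0.55090799 0.07940976] [-0.0001  0.0002  0.0004 -0.0002  0.0003  0.0002  0.0001] holes [np.float64(30.6), np.float64(-13.5), np.float64(-58.1), np.float64(-102.7), np.float64(-148.4), np.float64(121.5), np.float64(76.6)]
[(np.float64(167.0), np.float64(0.0795), array([0.4734, 0.0973])), (np.float64(121.1), np.float64(0.1203), array([0.4889, 0.1824])), (np.float64(-147.8), np.float64(0.1221), array([0.4476, 0.0144]))]
side [0.55293471 0.07694648] [-0.0003  0.      0.0004  0.0005 -0.0004 -0.0002  0.0006] holes [np.float64(-103.5), np.float64(-146.9), np.float64(-60.2), np.float64(-13.9), np.float64(31.2), np.float64(76.2), np.float64(120.9)]
[(np.float64(168.4), np.float64(0.0797), array([0.4749, 0.093 ])), (np.float64(120.9), np.float64(0.1222), array([0.4902, 0.1818])), (np.float64(-148.4), np.float64(0.1201), array([0.4506, 0.014 ]))]
```

Emit:
{"api": "apply_moves", "payload": {
  "targets": [
    {"travel": [12,12,0],"roll": 0,"jaw": 0},
    {"travel": [25,25,0],"roll": 0,"jaw": 0},
    {"travel": [28,28,0],"roll": 0,"jaw": 0},
    {"travel": [28,28,0],"roll": 0,"jaw": 0},
    {"travel": [28,28,0],"roll": 0,"jaw": 0},
    {"travel": [28,28,0],"roll": 0,"jaw": 0},
    {"travel": [28,28,0],"roll": 0,"jaw": 0},
    {"travel": [28,28,0],"roll": 0,"jaw": 0},
    {"travel": [28,28,0],"roll": 0,"jaw": 0},
    {"travel": [27,27,0],"roll": 0,"jaw": 0}
  ]
}}

```text
clock: 1.1
tool_pos: [0.4186, 0.2516, 0.2485]
orientation: [-180.0, 0.0, -26.7]
force: [1.5, -0.5, 0.3]
opening: 0.0132
gripper_force: 0.0
```

Emit:
{"api": "apply_moves", "payload": {
  "targets": [
    {"travel": [28,28,0],"roll": 0,"jaw": 0},
    {"travel": [28,28,0],"roll": 0,"jaw": 0},
    {"travel": [28,28,20],"roll": 0,"jaw": 0},
    {"travel": [22,20,30],"roll": 0,"jaw": 0},
    {"travel": [10,8,30],"roll": 0,"jaw": 0},
    {"travel": [4,4,20],"roll": 0,"jaw": 0},
    {"travel": [0,0,0],"roll": 0,"jaw": 0},
    {"travel": [0,0,0],"roll": 0,"jaw": 0}
  ]
}}

```text
clock: 1.9
tool_pos: [0.4737, 0.0961, 0.149]
orientation: [180.0, -0.0, -26.7]
force: [-0.2, 0.8, 0.7]
opening: 0.0003
gripper_force: 0.0
```

Emit:
{"api": "apply_moves", "payload": {
  "targets": [
    {"travel": [0,0,20],"roll": 0,"jaw": 0},
    {"travel": [0,0,25],"roll": 0,"jaw": 0},
    {"travel": [0,0,14],"roll": 0,"jaw": 0},
    {"travel": [0,0,0],"roll": 0,"jaw": 0},
    {"travel": [0,0,0],"roll": 0,"jaw": 0}
  ]
}}

```text
clock: 2.4
tool_pos: [0.4745, 0.0973, 0.0909]
orientation: [-179.9, -0.1, -26.6]
force: [0.7, -0.8, 0.7]
opening: 0.0006
gripper_force: 0.0
```

```bash
python3 - <<'E'
from h import *
import cv2
b=ctrl.snapshot("side")[165:290,270:395,::-1]
t=ctrl.snapshot("top")[145:270,235:360,::-1]
cv2.imwrite("pics/c2.png",cv2.resize(cv2.hconcat([b.copy(),t.copy()]),(800,400),interpolation=cv2.INTER_CUBIC))
c=ctrl.calibration("side");E=c["extrinsics"]
o=ctrl.get_obs();p=o["tool_pos"];print(p,o["force"])
for dz in(-.022,):
    q=c["K"]@(E[:3,:3].T@(p+[0,0,dz]-E[:3,3]));print((q[:2]/q[2]-[270,165])*3.2)
E
```

```text
[0.47471859 0.09722944 0.09113309] [-0.08728004 -0.12941362 -0.69916782]
[303.98059273 184.01484948]
```

View pics/c2.png

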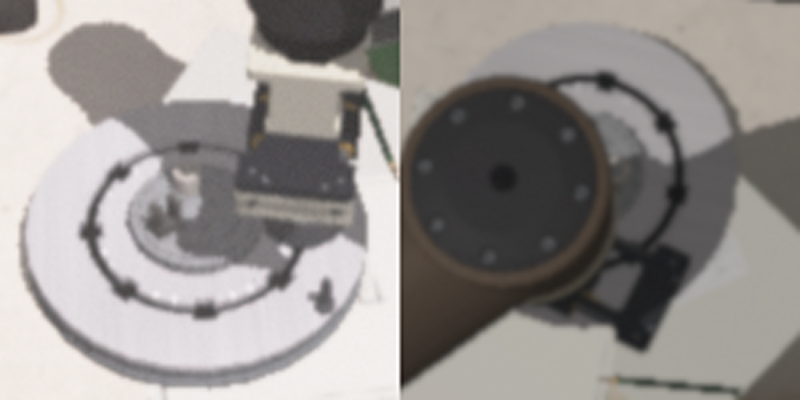

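The side view shows the closed fingers above the guard, with the gripper body hiding it around (300,200). The measured pose agrees with the plunger to about 1 mm, so I'll descend carefully.

Emit:
{"api": "apply_moves", "payload": {
  "targets": [
    {"travel": [0,1,6],"roll": 0,"jaw": 0},
    {"travel": [0,0,5],"roll": 0,"jaw": 0},
    {"travel": [0,0,3],"roll": 0,"jaw": 0},
    {"travel": [0,0,2],"roll": 0,"jaw": 0},
    {"travel": [0,0,0],"roll": 0,"jaw": 0},
    {"travel": [0,0,0],"roll": 0,"jaw": 0}
  ]
}}

```text
clock: 3.1
tool_pos: [0.4734, 0.0955, 0.0735]
orientation: [180.0, 0.0, -26.7]
force: [-0.1, -1.2, 0.5]
opening: 0.0007
gripper_force: 0.0
```

Emit:
{"api": "apply_moves", "payload": {
  "targets": [
    {"travel": [0,0,2],"roll": 0,"jaw": 0},
    {"travel": [0,0,2],"roll": 0,"jaw": 0},
    {"travel": [0,0,0],"roll": 0,"jaw": 0},
    {"travel": [0,0,0],"roll": 0,"jaw": 0}
  ]
}}

```text
clock: 3.5
tool_pos: [0.4736, 0.0957, 0.0698]
orientation: [-180.0, -0.0, -26.7]
force: [-0.9, 0.2, 5.0]
opening: 0.0004
gripper_force: 2.0
```

Emit:
{"api": "apply_moves", "payload": {
  "targets": [
    {"travel": [0,0,2],"roll": 0,"jaw": 0},
    {"travel": [0,0,2],"roll": 0,"jaw": 0},
    {"travel": [0,0,2],"roll": 0,"jaw": 0},
    {"travel": [0,0,2],"roll": 0,"jaw": 0},
    {"travel": [0,0,0],"roll": 0,"jaw": 0},
    {"travel": [0,0,0],"roll": 0,"jaw": 0}
  ]
}}

```text
clock: 4.1
tool_pos: [0.4736, 0.0957, 0.0619]
orientation: [-180.0, -0.0, -26.7]
force: [-1.7, 1.1, 7.0]
opening: -0.0
gripper_force: 3.6
```

Emit:
{"api": "apply_moves", "payload": {
  "targets": [
    {"travel": [0,0,0.7],"roll": 0,"jaw": 0},
    {"travel": [0,0,0.7],"roll": 0,"jaw": 0},
    {"travel": [0,0,0],"roll": 0,"jaw": 0},
    {"travel": [0,0,0],"roll": 0,"jaw": 0}
  ]
}}

```text
clock: 4.5
tool_pos: [0.4737, 0.0958, 0.0612]
orientation: [-180.0, -0.0, -26.7]
force: [-4.8, 1.5, 15.2]
opening: 0.0005
gripper_force: 7.5
```

Emit:
{"api": "apply_moves", "payload": {
  "targets": [
    {"travel": [-0.5,-2.3,0],"roll": 0,"jaw": 0},
    {"travel": [-0.5,-2.3,0],"roll": 0,"jaw": 0},
    {"travel": [-0.4,-2.3,0],"roll": 0,"jaw": 0},
    {"travel": [-0.3,-2.3,0],"roll": 0,"jaw": 0},
    {"travel": [-0.3,-2.3,0],"roll": 0,"jaw": 0},
    {"travel": [-0.2,-2.4,0],"roll": 0,"jaw": 0},
    {"travel": [0,0,0],"roll": 0,"jaw": 0}
  ]
}}

```text
clock: 5.2
tool_pos: [0.4788, 0.1097, 0.0612]
orientation: [-179.9, -0.1, -26.6]
force: [-0.9, 0.0, 11.1]
opening: 0.0003
gripper_force: 5.7
```

The table is following the tip: it has moved 14.6 mm, more than the slack allows, with low lateral force. Continuing round.

Emit:
{"api": "apply_moves", "payload": {
  "targets": [
    {"travel": [-0.1,-3.5,0],"roll": 0,"jaw": 0},
    {"travel": [-0.1,-3.5,0],"roll": 0,"jaw": 0},
    {"travel": [0.2,-3.5,0],"roll": 0,"jaw": 0},
    {"travel": [0.2,-3.5,0],"roll": 0,"jaw": 0},
    {"travel": [0.5,-3.5,0],"roll": 0,"jaw": 0},
    {"travel": [0.5,-3.4,0],"roll": 0,"jaw": 0},
    {"travel": [0.8,-3.4,0],"roll": 0,"jaw": 0},
    {"travel": [0.8,-3.4,0],"roll": 0,"jaw": 0},
    {"travel": [0,0,0],"roll": 0,"jaw": 0}
  ]
}}

```text
clock: 6.1
tool_pos: [0.4941, 0.1333, 0.0612]
orientation: [-179.9, -0.1, -26.6]
force: [0.4, -0.5, 10.9]
opening: 0.0003
gripper_force: 5.1
```

Emit:
{"api": "apply_moves", "payload": {
  "targets": [
    {"travel": [1.2,-3.7,0],"roll": 0,"jaw": 0},
    {"travel": [1.4,-3.6,0],"roll": 0,"jaw": 0},
    {"travel": [1.6,-3.5,0],"roll": 0,"jaw": 0},
    {"travel": [1.7,-3.5,0],"roll": 0,"jaw": 0},
    {"travel": [0,0,0],"roll": 0,"jaw": 0},
    {"travel": [0,0,-2],"roll": 0,"jaw": 0},
    {"travel": [0,0,-2],"roll": 0,"jaw": 0},
    {"travel": [0,0,0],"roll": 0,"jaw": 0}
  ]
}}

```text
clock: 6.9
tool_pos: [0.5053, 0.1431, 0.065]
orientation: [-179.9, -0.1, -26.7]
force: [0.5, 0.2, 5.9]
opening: 0.0003
gripper_force: 3.2
```

Emit:
{"api": "apply_moves", "payload": {
  "targets": [
    {"travel": [0,0,-1.5],"roll": 0,"jaw": 0},
    {"travel": [0,0,0],"roll": 0,"jaw": 0},
    {"travel": [0,0,0],"roll": 0,"jaw": 0}
  ]
}}

```text
clock: 7.2
tool_pos: [0.504, 0.1425, 0.0655]
orientation: [180.0, 0.0, -26.7]
force: [0.5, 0.2, 1.8]
opening: 0.0004
gripper_force: 1.0
```

Emit:
{"api": "apply_moves", "payload": {
  "targets": [
    {"travel": [0.7,-1.2,0],"roll": 0,"jaw": 0},
    {"travel": [0.7,-1.2,0],"roll": 0,"jaw": 0},
    {"travel": [0,0,0],"roll": 0,"jaw": 0},
    {"travel": [0,0,0],"roll": 0,"jaw": 0}
  ]
}}

```text
clock: 7.6
tool_pos: [0.5073, 0.1445, 0.066]
orientation: [-179.9, -0.0, -26.7]
force: [-1.3, -0.4, 5.5]
opening: 0.0003
gripper_force: 2.8
```

Emit:
{"api": "apply_moves", "payload": {
  "targets": [
    {"travel": [0.7,-1.2,0],"roll": 0,"jaw": 0},
    {"travel": [0,0,0],"roll": 0,"jaw": 0},
    {"travel": [0,0,0],"roll": 0,"jaw": 0}
  ]
}}

```text
clock: 7.9
tool_pos: [0.5087, 0.1454, 0.0662]
orientation: [-179.9, -0.1, -26.7]
force: [-1.0, 0.7, 5.5]
opening: 0.0004
gripper_force: 2.7
```

The force rose to 5.5 N, so the plunger has probably sprung into the hole. I'll lift gently to confirm.

Emit:
{"api": "apply_moves", "payload": {
  "targets": [
    {"travel": [0,0,-1.5],"roll": 0,"jaw": 0},
    {"travel": [0,0,-1.5],"roll": 0,"jaw": 0},
    {"travel": [0,0,0],"roll": 0,"jaw": 0},
    {"travel": [0,0,0],"roll": 0,"jaw": 0}
  ]
}}

```text
clock: 8.3
tool_pos: [0.5081, 0.145, 0.0689]
orientation: [-180.0, -0.0, -26.7]
force: [0.9, 0.3, 5.4]
opening: 0.0003
gripper_force: 2.4
```

It still pushes with 5.4 N at only about 3 mm of press, so it is in the hole. Now I'll let go straight up and retreat.

Emit:
{"api": "apply_moves", "payload": {
  "targets": [
    {"travel": [0,0,-2],"roll": 0,"jaw": 0},
    {"travel": [0,0,-2],"roll": 0,"jaw": 0},
    {"travel": [0,0,-4],"roll": 0,"jaw": 0},
    {"travel": [0,0,-8],"roll": 0,"jaw": 0},
    {"travel": [0,0,-20],"roll": 0,"jaw": 0},
    {"travel": [0,0,-40],"roll": 0,"jaw": 0},
    {"travel": [0,0,-40],"roll": 0,"jaw": 0},
    {"travel": [-30,20,-20],"roll": 0,"jaw": 0},
    {"travel": [-30,30,0],"roll": 0,"jaw": 0},
    {"travel": [0,40,0],"roll": 0,"jaw": 0}
  ]
}}

```text
clock: 9.3
tool_pos: [0.4116, 0.0918, 0.2055]
orientation: [-179.9, 0.0, -26.6]
force: [0.1, -0.6, 0.4]
opening: 0.0008
gripper_force: 0.0
```

Emit:
{"api": "apply_moves", "payload": {
  "targets": [
    {"travel": [0,40,0],"roll": 0,"jaw": 0},
    {"travel": [0,40,0],"roll": 0,"jaw": 0},
    {"travel": [0,40,0],"roll": 0,"jaw": 0},
    {"travel": [0,20,0],"roll": 0,"jaw": 0},
    {"travel": [0,0,0],"roll": 0,"jaw": 0}
  ]
}}

```text
clock: 9.8
tool_pos: [0.3491, -0.0355, 0.2049]
orientation: [-180.0, 0.0, -26.8]
force: [1.2, -0.9, 0.7]
opening: 0.0007
gripper_force: 0.0
```

```bash
python3 - <<'E'
from h import *
import cv2
b=ctrl.snapshot("side")[185:290,270:395,::-1]
t=ctrl.snapshot("top")[145:250,235:360,::-1]
cv2.imwrite("pics/c3.png",cv2.resize(cv2.vconcat([b.copy(),t.copy()]),None,fx=2.8,fy=2.8,interpolation=cv2.INTER_CUBIC))
print(ctrl.get_obs()["tool_pos"],ctrl.get_obs()["force"])
E
```

```text
[ 0.35070165 -0.03399349  0.20508938] [-0.1788759  -0.03913508  0.65489781]
```

View pics/c3.png

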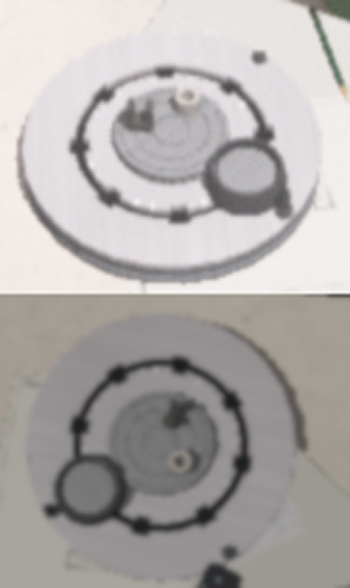

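The plunger head, at (92,488) top and (246,168) side, now sits beside the tall pin. It is as high in the guard as at the start, and the clevis and bush are still standing.

```bash
python3 -c "
from plant import ctrl
print(ctrl.close_job())"
```

```text
the job is handed in; nothing more can be done
None
```

I turned the table one hole to the tall-pin side; the force readings and final pictures show the plunger up and locked there. The clevis and bush are still standing on the disc, the arm is clear, and I handed the job in at about 10 s.

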